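# Run a fingertip along the sprung lifters of a jig

## Task

Check that the four sprung lifters of the plywood jig move freely: with the fingertips, start on the domed lifter beside the stop block and run lightly along the curved row in one low sweep, so that each lifter in turn dips about half way and springs back up, without lifting the hand away between them. Finish on the last lifter: the program ends while the fingertips are still holding it down, with the other three up. Only touch the jig, never press it hard, do not grasp or lift anything, and leave the offcut and the tools lying where they are.

Things in the scene. Friction and masses are not known exactly. Their poses are not given: they have to be found in the camera images.
- jig: Plywood jig plate, 150 (x) x 290 (y) x 18 mm, fixed to the bench by 4 small corner screws (heads 4 mm high). Origin: centre of its underside; y along the plate, z up. Dark wooden stop block (70 x 16 mm, 12 mm above the plate) across its -y end at y = -132 mm. Four sprung lifters in a curved row, 60 mm apart, at (x, y) = (3, -85), (-20, -30), (-20, 30), (3, 85) mm.
- lifter1 (a joint): Travel of lifter 1 (first, beside the stop block): 0 m fully up, 0.008 m pressed flush with the plate. The spring takes about 0.9 N to start and 5.7 N at full travel and brings it back up when let go. It counts as dipped beyond 0.002 m; half way, 0.004 m, is a good depth.
- lifter2 (a joint): Travel of lifter 2 (second): 0 m fully up, 0.008 m pressed flush with the plate. The spring takes about 0.9 N to start and 5.7 N at full travel and brings it back up when let go. It counts as dipped beyond 0.002 m; half way, 0.004 m, is a good depth.
- lifter3 (a joint): Travel of lifter 3 (third): 0 m fully up, 0.008 m pressed flush with the plate. The spring takes about 0.9 N to start and 5.7 N at full travel and brings it back up when let go. It counts as dipped beyond 0.002 m; half way, 0.004 m, is a good depth.
- lifter4 (a joint): Travel of lifter 4 (last, farthest from the stop block): 0 m fully up, 0.008 m pressed flush with the plate. The spring takes about 0.9 N to start and 5.7 N at full travel and brings it back up when let go. It counts as dipped beyond 0.002 m; half way, 0.004 m, is a good depth.
- lifter1_top (a point): Highest point of lifter 1 (first, beside the stop block): a smooth shallow steel dome, 34 mm across, standing 8 mm above the plate (26 mm above the bench) when up; a fingertip can slide onto it from the side. The point moves down with the lifter.
- lifter2_top (a point): Highest point of lifter 2 (second): a smooth shallow steel dome, 34 mm across, standing 8 mm above the plate (26 mm above the bench) when up; a fingertip can slide onto it from the side. The point moves down with the lifter.
- lifter3_top (a point): Highest point of lifter 3 (third): a smooth shallow steel dome, 34 mm across, standing 8 mm above the plate (26 mm above the bench) when up; a fingertip can slide onto it from the side. The point moves down with the lifter.
- lifter4_top (a point): Highest point of lifter 4 (last, farthest from the stop block): a smooth shallow steel dome, 34 mm across, standing 8 mm above the plate (26 mm above the bench) when up; a fingertip can slide onto it from the side. The point moves down with the lifter.
- gap1 (a point): Unmarked point on the path midway between lifters 1 and 2, 8 mm above the plate, level with the tops of the lifters when up. The grasp point between the finger pads (some 20 mm behind the fingertips) should pass within 15 mm of it seen from above, and less than 50 mm above it.
- gap2 (a point): Unmarked point on the path midway between lifters 2 and 3, 8 mm above the plate, level with the tops of the lifters when up. The grasp point between the finger pads (some 20 mm behind the fingertips) should pass within 15 mm of it seen from above, and less than 50 mm above it.
- gap3 (a point): Unmarked point on the path midway between lifters 3 and 4, 8 mm above the plate, level with the tops of the lifters when up. The grasp point between the finger pads (some 20 mm behind the fingertips) should pass within 15 mm of it seen from above, and less than 50 mm above it.
- offcut: Loose small pine offcut, 40 x 70 x 18 mm, lying flat on the jig plate on the hollow side of the row, about 68 mm from the middle of the row. Origin: centre of its underside. To be left alone.
- green_driver: Loose screwdriver with green handle, 181 mm long, 30 mm thick, lying on the bench on the robot's side of the jig. Origin: centre of its underside. To be left alone.
- black_tape: Loose roll of black tape, 58 mm across, 19 mm high, on the bench beyond the jig's end opposite the stop block. Origin: centre of its underside. To be left alone.
- marker: Loose marker pen, 135 mm long, 16 mm thick, on the bench behind the jig. Origin: centre of its underside. To be left alone.
- ring_spanner: Loose spanner, 201 mm long, 8 mm thick, on the bench to the right of the jig. Origin: centre of its underside. To be left alone.

How it is judged:
By the outcome, as a careful person would: the job done as asked, in the order asked, and still so for the second after the job is handed in, while the arm keeps its last pose, push and grip.
It also fails if it takes over 38 s, if anything falls off the work surface, if the arm or the gripper's body presses on something with over 40 N, if the wrist force passes 120 N, or if a joint passes its speed limit or range.

## Robot

A 6-joint arm with a two-finger parallel gripper is mounted at the origin on a cart in front of the work surface, level with it; the furniture and walls round the work are solid. World frame = base frame: x ahead of the robot, y to its left, z up, the work surface at z = 0. Lengths are in mm, angles in rad, forces in N, time in s.
With the tool pointing down it reaches from about 400 to 925 mm from the base axis. Payload 12.5 kg.
Tool frame: the origin (TCP) lies on the centre line of the jaws, within the pads' length; the fingertips stand 19 mm ahead of it and the grasp point (between the pads) is the TCP; z points along the fingers, y is the line along which they close (so a half turn about z gives the same grasp; the last joint's range is limited). The gripper opens to 95 mm and grips with 3 to 60 N. Pads are 20 mm wide; open, the fingers measure 119 mm over their backs; the gripper's body (75 mm by 180 mm) begins 59 mm behind the grasp point.
Start: joints at [-1.379, 0.491, 1.559, -0, 1.092, -0.106], TCP at [183.409, -597.5, 233.661] pointing down, gripper open.
Joint ranges: [-3.1, 3.1], [-0.84, 2.19], [0.05, 2.79], [-1.13, 4.28], [0.06, 2.93], [-2.69, 2.69]. Speed limits (rad/s): [2.22, 2.22, 2.79, 3.14, 3.14, 3.14].

## Interface

Orientations are given as [roll, pitch, yaw] about the fixed x, y, z axes, in that order (R = Rz(yaw) Ry(pitch) Rx(roll)).
In Python, from cell import state, read_camera, job_done gives the robot as it stands.
- The arm moves only by the tool arm_command, never from a script. Its argument "deltas" is a list of rows, each an object of numbers: "dx", "dy", "dz": the shift along the world's x, y, z in m; "yaw": the turn about the world's z in degrees. In form: [{"dx": .., "dy": .., "dz": .., "yaw": ..}, ...]. A call has 1 to 20 rows; each row shifts and turns the commanded pose from where the row before left it; what a row does not reach is not made up. A row lasts 1/10 s, in which the tool goes at most 50 mm and 8.59 degrees, less where a joint would pass 70% of its speed; a pose out of reach is approached as far as the arm can. A call with a gripper value outside its range is refused whole. "gripper" is the finger opening in m, from 0 to 0.0951, set as the call begins (left out, the last holds). The fingers move at their own pace and stop on an object; the grip force is fixed at half the most. Time passes only in rows, so rows that do not move let the fingers close. It gives the time, the measured TCP pose, the force, the opening and the grip force at its end, in the units of the state.
- state(): the state, without advancing time (a new reading comes with each control period).
- read_camera(name): name is "side" or "top"; returns a dict with "color" (420x560x3 uint8, red, green, blue), "range_z" (420x560 float32, mm along the optical axis (not along the pixel's ray), 0 where there is no reading), "fx", "fy", "cx", "cy" (pixels), "extrinsics" (4x4, takes a point from camera to world coordinates). Camera axes: x right, y up, looking along -z (the intrinsics and any distortion apply to the point x, -y, -z); pixel columns grow to the right and rows downward; lengths in mm; the calibration is good to about 2 mm. A picture is of the moment at which its call begins.
- job_done(): hands the job in; it is judged then, once.
The state is a dict: "t": time; "joints": joint angles; "qvel": joint speeds; "tau": joint torques, N m; "eef_pos": TCP position; "tcp_rot": TCP orientation; "ft_force": force on the tool from outside, world axes, zero at the start; "moment": the same for the moment, N m; "opening": opening from 0.0 (shut) to 1.0 (fully open); "grip_force": force on a finger pad.
Only numpy, scipy, OpenCV 4.12 (cv2) and the standard library are available. Lean on these libraries where they do the work, as an engineer would, in place of code of your own. Each camera call takes 0.05 s, during which the arm holds its last target. There are 200 camera calls.

## Working session

There is one attempt and no reset: what is moved stays moved. The work goes in short steps, Python scripts to look and compute and a tool call to move; the robot and the scene stay as the last step left them, time stands still between calls to the robot, and variables do not carry over. Pictures are saved under pics/ and viewed, at most 10 in all, crops included, and the job is handed in when it is done.

Besides the shell and the picture viewer there is one more tool, called as name(argument=value, ...) on one line, values as JSON. arm_command: Moves the arm, as the interface text tells. Its arguments: {"type":"object","properties":{"deltas":{"type":"array"},"gripper":{"type":"number"}},"required":["deltas"]}

```bash
mkdir -p pics; python3 - <<'E'
from cell import *
import cv2,numpy as np
s=state();print(s['t'],s['eef_pos'],s['tcp_rot'],s['ft_force'])
for n in('top','side'):
    c=read_camera(n);cv2.imwrite(f'pics/{n}0.png',c['color'][:,:,::-1]);np.savez(f'{n}0.npz',**c)
    print(n,c['fx'],c['fy'],c['cx'],c['cy'],c['extrinsics'],[k for k in c])
E
```

```text
0.0 [ 183.37389811 -597.25417723  233.06787722] [-3.14049351e+00 -7.34652349e-05  2.97852771e-01] [-0.2626089   0.67524482 -0.82704338]
top 420.15499253226085 420.15499253226085 282.71911567989684 207.34794101189757 [[-1.66834338e-02  9.93235257e-01 -1.14914692e-01  4.32308361e+02]
 [-9.99860652e-01 -1.66398877e-02  1.33826101e-03  1.24324576e+02]
 [-5.82959546e-04  1.14921005e-01  9.93374462e-01  1.02052613e+03]
 [ 0.00000000e+00  0.00000000e+00  0.00000000e+00  1.00000000e+00]] ['color', 'range_z', 'fx', 'fy', 'cx', 'cy', 'extrinsics']
side 541.7475430567835 541.7475430567835 286.29116398508546 202.20056482441572 [[ 9.91701700e-01  7.79212391e-02 -1.02254679e-01  4.40431727e+02]
 [-1.26181271e-01  4.37648880e-01 -8.90248137e-01 -8.24912359e+02]
 [-2.46175922e-02  8.95763216e-01  4.43849339e-01  5.30501518e+02]
 [ 0.00000000e+00  0.00000000e+00  0.00000000e+00  1.00000000e+00]] ['color', 'range_z', 'fx', 'fy', 'cx', 'cy', 'extrinsics']
```

View pics/top0.png

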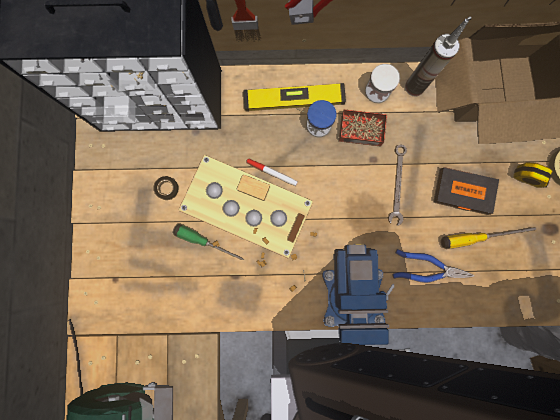

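View pics/side0.png

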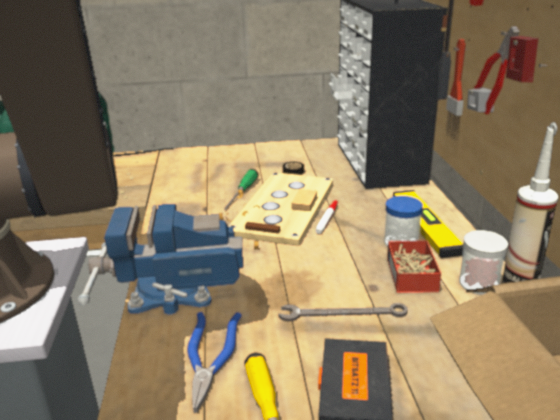

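The top view shows the lifters at about (279,218), (254,218), (232,208) and (214,190), with the stop block at (297,228). The side view shows the same row, with the vise at lower left. Next I measure the domes.

```bash
cat > h.py <<'E'
import numpy as np,cv2
J=np.array([[3,-85],[-20,-30],[-20,30],[3,85.]])
def ray(c,u,v):
    R=c['extrinsics'][:3,:3];o=c['extrinsics'][:3,3]
    return o,R@np.array([(u-c['cx'])/c['fx'],-(v-c['cy'])/c['fy'],-1])
def toplane(c,u,v,z):
    o,d=ray(c,u,v);return o+d*(z-o[2])/d[2]
def blobs(c,seeds,r,smax=45):
    hsv=cv2.cvtColor(c['color'],cv2.COLOR_RGB2HSV);m=((hsv[...,1]<smax)&(hsv[...,2]>60)).astype('u1')
    n,l,st,ce=cv2.connectedComponentsWithStats(m);out=[]
    for u,v in seeds:
        k=[i for i in range(1,n) if st[i,4]>30 and np.hypot(*(ce[i]-(u,v)))<r]
        out.append((ce[k[0]],st[k[0]]) if k else None)
    return out
def fit(P):
    # rigid 2D: P = R J + t
    a=J-J.mean(0);b=P-P.mean(0)
    th=np.arctan2((a[:,0]*b[:,1]-a[:,1]*b[:,0]).sum(),(a*b).sum())
    R=np.array([[np.cos(th),-np.sin(th)],[np.sin(th),np.cos(th)]])
    t=P.mean(0)-R@J.mean(0);return th,t,R,P-(J@R.T+t)
E
python3 - <<'E'
from h import *
S={'top':[(279,218),(254,218),(232,208),(214,190)],'side':[(272,219),(270,206),(279,195),(296,185)]}
for n in S:
    c=dict(np.load(n+'0.npz'));B=blobs(c,S[n],7);P=[]
    for b in B:
        if b is None: print('none');P.append([np.nan]*3);continue
        u,v=b[0];P.append(toplane(c,u,v,22));z=c['range_z'][int(round(v)),int(round(u))]
        o,d=ray(c,u,v);print(n,b[0].round(1),b[1],'plane',P[-1].round(1),'range pt',(o+d*z).round(1))
    P=np.array(P)[:,:2]
    if not np.isnan(P).any():
        th,t,R,r=fit(P);print(n,np.degrees(th),t,'res',r.round(1).tolist())
    # depth of plate
c=dict(np.load('top0.npz'))
for uv in [(243,210),(265,205),(225,180),(296,228),(120,230)]:
    o,d=ray(c,*uv);print(uv,(o+d*c['range_z'][uv[1],uv[0]]).round(1))
img=c['color'][140:275,140:330,::-1];cv2.imwrite('pics/topc.png',cv2.resize(img,None,fx=4,fy=4,interpolation=cv2.INTER_CUBIC))
E
```

```text
top [278.2 217.8] [270 210  17  17 209] plane [523.  134.1  22. ] range pt [522.7 134.1  25.1]
top [253.5 217.6] [246 210  16  16 208] plane [524.5 193.2  22. ] range pt [523.9 192.8  28. ]
top [230.6 207.7] [223 200  16  16 208] plane [549.1 247.7  22. ] range pt [548.9 247.5  23.5]
top [213.8 190.1] [206 182  16  17 201] plane [592.3 288.1  22. ] range pt [591.3 287.   28.7]
top -24.26923184075568 [554.96568114 212.26767798] res [[0.2, 0.6], [0.1, 0.1], [0.0, -0.2], [-0.3, -0.5]]
side [272.3 219. ] [264 215  18   9 122] plane [520.6 125.   22. ] range pt [520.8 127.8  20.5]
side [270.2 205.6] [262 202  17   8 101] plane [522.4 185.   22. ] range pt [522.2 183.6  22.7]
side [278.9 193.8] [272 190  15   8  86] plane [546.9 238.7  22. ] range pt [546.6 236.5  23.1]
side [296.1 184.9] [289 182  15   7  80] plane [590.5 278.4  22. ] range pt [590.5 278.4  22. ]
side -24.54188865408925 [552.79513325 203.2558122 ] res [[0.4, 0.3], [0.2, 0.7], [-0.2, -0.1], [-0.4, -0.9]]
(243, 210) [543.6 218.5  17.2]
(265, 205) [554.9 165.6  15.8]
(225, 180) [617.4 261.6  17.4]
(296, 228) [497.3  92.5  29.6]
(120, 230) [501.7 519.9  -1.4]
```

View pics/topc.png

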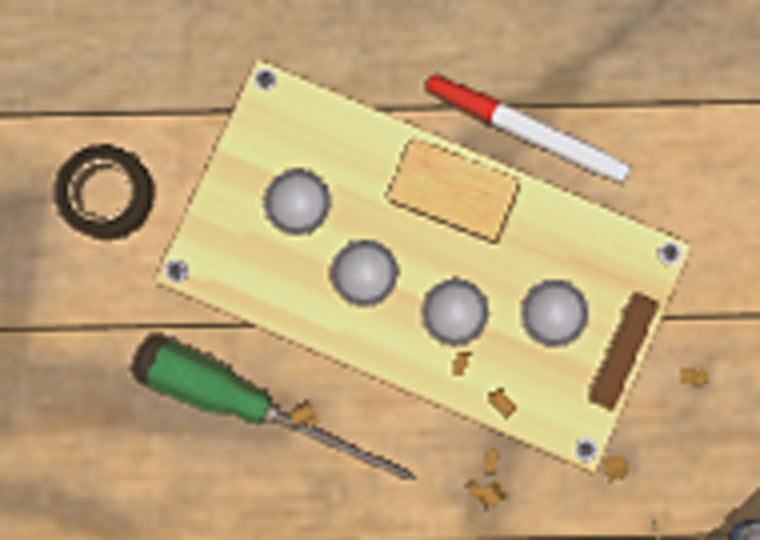

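The pose fit agrees with the jig geometry to 0.6 mm. Before moving I check the obstacle heights along the way and work out the targets.

```bash
python3 - <<'E'
from h import *
c=dict(np.load('top0.npz'));B=blobs(c,[(279,218),(254,218),(232,208),(214,190)],7)
P=np.array([toplane(c,*b[0],22)[:2] for b in B]);th,t,R,_=fit(P)
T=J@R.T+t;print('domes',T.round(1).tolist(),'gaps',((T[1:]+T[:-1])/2).round(1).tolist(),'start offset',(T[0]-[183.4,-597.5]).round(1))
d=c['range_z'];v,u=np.mgrid[:420,:560]
X=np.stack([(u-c['cx'])/c['fx'],-(v-c['cy'])/c['fy'],-np.ones_like(u,float)],-1)*d[...,None]
W=X@c['extrinsics'][:3,:3].T+c['extrinsics'][:3,3];ok=d>0
for x0 in range(350,800,50):
    print(x0,[int(np.percentile(W[...,2][k],99)) if (k:=ok&(abs(W[...,0]-x0)<25)&(abs(W[...,1]-y0)<25)).sum()>5 else -1 for y0 in range(-550,351,50)])
E
```

```text
domes [[522.8, 133.5], [524.4, 193.1], [549.1, 247.8], [592.6, 288.5]] gaps [[523.6, 163.3], [536.7, 220.5], [570.9, 268.2]] start offset [339.4 731. ]
350 [3, 5, 4, 4, 4, 4, 12, 15, 38, 134, 135, 135, 10, 22, 4, 4, 3, 4, 3]
400 [3, 4, 4, 4, 4, 14, 15, 16, 14, 86, 121, 120, 16, 4, 17, 16, 4, 3, 4]
450 [3, 4, 4, 12, 24, 31, 32, 15, 15, 82, 105, 104, 4, 31, 25, 20, 11, 22, 24]
500 [5, 10, 13, 15, 21, 20, 4, 4, 10, 4, 4, 4, 19, 33, 27, 26, 21, 21, 32]
550 [4, 4, 4, 31, 32, 32, 32, 4, 10, 4, 4, 4, 22, 30, 36, 35, 27, 22, 22]
600 [26, 70, 70, 32, 33, 33, 32, 4, 10, 4, 3, 4, 4, 21, 39, 39, 36, 28, 21]
650 [27, 66, 68, 4, 105, 30, 31, 5, 9, 4, 4, 4, 4, 14, 18, 25, 21, 22, 19]
700 [9, 115, 117, 120, 122, 122, 4, 9, 10, 39, 39, 69, 83, 4, 4, 4, 5, 16, 4]
750 [-1, 131, 133, 133, 133, 133, 111, 4, 38, 38, 37, 89, 89, 4, 4, 4, 391, 393, 393]
```

arm_command(deltas=[{"dx": 0.03,"dy": 0.03,"dz": 0,"yaw": 4.9},{"dx": 0.03,"dy": 0.03,"dz": 0,"yaw": 4.9},{"dx": 0.03,"dy": 0.03,"dz": 0,"yaw": 4.9},{"dx": 0.03,"dy": 0.03,"dz": 0,"yaw": 4.9},{"dx": 0.03,"dy": 0.03,"dz": 0,"yaw": 4.9},{"dx": 0.03,"dy": 0.03,"dz": 0,"yaw": 4.9},{"dx": 0.03,"dy": 0.03,"dz": 0,"yaw": 4.9},{"dx": 0.03,"dy": 0.03,"dz": 0,"yaw": 4.9},{"dx": 0.03,"dy": 0.03,"dz": 0,"yaw": 4.9},{"dx": 0.03,"dy": 0.03,"dz": 0,"yaw": 4.9},{"dx": 0.004,"dy": 0.043,"dz": 0},{"dx": 0.004,"dy": 0.043,"dz": 0},{"dx": 0.004,"dy": 0.043,"dz": 0},{"dx": 0.004,"dy": 0.043,"dz": 0},{"dx": 0.004,"dy": 0.043,"dz": 0},{"dx": 0.004,"dy": 0.043,"dz": 0},{"dx": 0.004,"dy": 0.043,"dz": 0},{"dx": 0.004,"dy": 0.043,"dz": 0},{"dx": 0.004,"dy": 0.043,"dz": 0},{"dx": 0.004,"dy": 0.043,"dz": 0}], gripper=0)

```text
$.deltas[10]: bad value
```

```bash
python3 -c "
from cell import *
s=state();print(s['t'],s['eef_pos'],s['opening'])"
```

```text
0.1 [ 183.35728404 -597.28404617  233.12674511] 0.9972021136832623
```

Nothing moved, so the call was refused whole. Every row has to carry all four keys.

arm_command(deltas=[{"dx": 0.03,"dy": 0.03,"dz": 0,"yaw": 4.9},{"dx": 0.03,"dy": 0.03,"dz": 0,"yaw": 4.9},{"dx": 0.03,"dy": 0.03,"dz": 0,"yaw": 4.9},{"dx": 0.03,"dy": 0.03,"dz": 0,"yaw": 4.9},{"dx": 0.03,"dy": 0.03,"dz": 0,"yaw": 4.9},{"dx": 0.03,"dy": 0.03,"dz": 0,"yaw": 4.9},{"dx": 0.03,"dy": 0.03,"dz": 0,"yaw": 4.9},{"dx": 0.03,"dy": 0.03,"dz": 0,"yaw": 4.9},{"dx": 0.03,"dy": 0.03,"dz": 0,"yaw": 4.9},{"dx": 0.03,"dy": 0.03,"dz": 0,"yaw": 4.9},{"dx": 0.004,"dy": 0.043,"dz": 0,"yaw": 0},{"dx": 0.004,"dy": 0.043,"dz": 0,"yaw": 0},{"dx": 0.004,"dy": 0.043,"dz": 0,"yaw": 0},{"dx": 0.004,"dy": 0.043,"dz": 0,"yaw": 0},{"dx": 0.004,"dy": 0.043,"dz": 0,"yaw": 0},{"dx": 0.004,"dy": 0.043,"dz": 0,"yaw": 0},{"dx": 0.004,"dy": 0.043,"dz": 0,"yaw": 0},{"dx": 0.004,"dy": 0.043,"dz": 0,"yaw": 0},{"dx": 0.004,"dy": 0.043,"dz": 0,"yaw": 0},{"dx": 0.004,"dy": 0.043,"dz": 0,"yaw": 0}], gripper=0)

```text
t: 2.1
eef_pos: [523.2, 134.3, 233.6]
tcp_rot: [-3.141, 0.0, 1.153]
ft_force: [0.5, -0.6, -0.2]
opening: 0.004
grip_force: 0.0
```

arm_command(deltas=[{"dx": 0,"dy": 0,"dz": -0.025,"yaw": 0},{"dx": 0,"dy": 0,"dz": -0.025,"yaw": 0},{"dx": 0,"dy": 0,"dz": -0.025,"yaw": 0},{"dx": 0,"dy": 0,"dz": -0.025,"yaw": 0},{"dx": 0,"dy": 0,"dz": -0.025,"yaw": 0},{"dx": 0,"dy": 0,"dz": -0.02,"yaw": 0},{"dx": 0,"dy": 0,"dz": -0.014,"yaw": 0},{"dx": 0,"dy": 0,"dz": -0.01,"yaw": 0},{"dx": 0,"dy": 0,"dz": -0.005,"yaw": 0},{"dx": 0,"dy": 0,"dz": 0,"yaw": 0},{"dx": 0,"dy": 0,"dz": 0,"yaw": 0},{"dx": 0,"dy": 0,"dz": 0,"yaw": 0}])

```text
t: 3.3
eef_pos: [523.7, 132.5, 60.3]
tcp_rot: [3.141, -0.001, 1.153]
ft_force: [-0.3, 0.3, 0.9]
opening: 0.001
grip_force: 0.0
```

```bash
python3 - <<'E'
from cell import *
import cv2,numpy as np
s=state();print(s['t'],s['eef_pos'],s['tcp_rot'],s['ft_force'])
c=read_camera('side');np.savez('side1.npz',**c)
im=c['color'][120:250,200:360,::-1];cv2.imwrite('pics/side1.png',cv2.resize(im,None,fx=4.5,fy=4.5,interpolation=cv2.INTER_CUBIC))
E
```

```text
3.3 [523.70283128 132.54680438  60.29770306] [ 3.14057351e+00 -5.43905641e-04  1.15303183e+00] [-0.28579166  0.2855275   0.93421123]
```

View pics/side1.png

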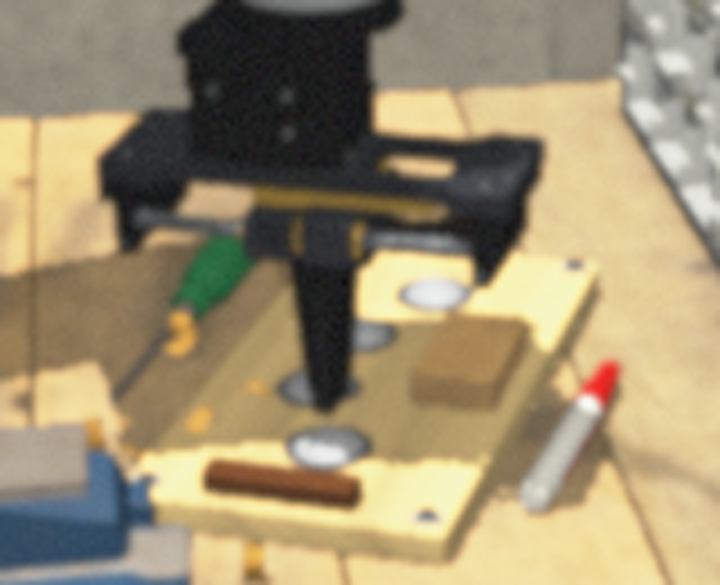

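The closed fingertips show at about (272,211) in the side image, in line above lifter 1 at (272,219). I compare the image positions relative to the tip in this same view.

```bash
python3 - <<'E'
from h import *
c=dict(np.load('side1.npz'))
def proj(p):
    R=c['extrinsics'][:3,:3];q=R.T@(np.array(p,float)-c['extrinsics'][:3,3])
    return (c['cx']+c['fx']*q[0]/-q[2], c['cy']-c['fy']*q[1]/-q[2])
e=np.array([.406,.914]);f=np.array([.914,-.406])
for a in(-10,10):
  for b in(-12,12): print('tip corner',np.round(proj([*(np.array([523.7,132.5])+a*e+b*f),41.3]),1))
print('dome top pred',np.round(proj([522.8,133.5,26]),1),'rim front/back',np.round(proj([522.8,116.5,18]),1),np.round(proj([522.8,150.5,18]),1))
hsv=cv2.cvtColor(c['color'],cv2.COLOR_RGB2HSV)
print(hsv[200:228,266:280,2])
E
```

```text
tip corner [265.8 210.2]
tip corner [277.4 211.5]
tip corner [269.  205.7]
tip corner [280.4 207. ]
dome top pred [272.9 215.2] rim front/back [273.9 222.7] [272.2 214.8]
[[150 108  59  34  34  35  34  31  31  32  40  71 127 168]
 [140 101  60  36  34  36  36  28  33  29  32  75 128 169]
 [124 100  64  37  29  32  37  24  30  33  37  78 126 167]
 [112 101  67  37  30  34  37  28  28  30  40  74 121 155]
 [119 109  74  37  31  37  33  34  23  32  42  69 100 132]
 [126 117  84  50  35  30  35  29  29  31  45  68  85 110]
 [132 123  95  61  39  34  34  32  27  31  41  64  85 104]
 [132 130 108  75  46  36  36  27  28  35  54  75  97 123]
 [119 126 112  82  50  38  32  32  41  61  89 111 130 145]
 [113 117 109  83  51  38  35  40  63  98 128 147 158 162]
 [134 133 131 104  74  57  49  61  96 133 160 167 169 167]
 [164 166 163 143 115  96  87  98 129 160 172 174 169 171]
 [173 181 180 168 153 142 133 140 155 169 172 170 170 170]
 [178 181 181 174 169 163 157 156 163 170 168 167 165 170]
 [175 171 165 160 158 154 147 147 152 154 148 147 150 162]
 [157 149 139 134 133 132 130 133 133 129 127 126 128 136]
 [132 135 130 129 128 129 132 132 132 133 128 121 119 115]
 [156 166 163 147 145 147 144 141 142 141 138 133 128 116]
 [194 211 201 186 187 184 171 164 164 156 149 140 136 128]
 [210 223 221 218 224 223 217 209 205 193 169 150 139 124]
 [206 222 225 230 235 236 235 234 233 224 197 161 137 121]
 [184 209 220 227 232 235 236 236 235 228 207 166 142 136]
 [169 172 191 204 214 220 221 221 218 212 197 181 177 200]
 [166 154 151 160 164 171 172 173 178 187 206 220 231 242]
 [159 151 139 137 135 139 140 146 164 189 221 239 244 247]
 [147 147 141 139 137 138 137 145 159 175 200 223 234 241]
 [142 141 142 140 140 140 142 142 146 154 158 169 178 200]
 [133 136 136 137 142 141 140 142 145 140 143 141 135 150]]
```

arm_command(deltas=[{"dx": 0,"dy": 0.001,"dz": -0.006,"yaw": 0},{"dx": 0,"dy": 0,"dz": -0.005,"yaw": 0},{"dx": 0,"dy": 0,"dz": -0.002,"yaw": 0},{"dx": 0,"dy": 0,"dz": 0,"yaw": 0},{"dx": 0,"dy": 0,"dz": 0,"yaw": 0}])

```text
t: 3.85
eef_pos: [523.4, 133.5, 46.6]
tcp_rot: [-3.142, 0.0, 1.153]
ft_force: [0.2, -0.1, -0.6]
opening: 0.005
grip_force: 0.0
```

arm_command(deltas=[{"dx": 0,"dy": 0,"dz": -0.002,"yaw": 0},{"dx": 0,"dy": 0,"dz": -0.002,"yaw": 0},{"dx": 0,"dy": 0,"dz": 0,"yaw": 0},{"dx": 0,"dy": 0,"dz": 0,"yaw": 0}])

```text
t: 4.25
eef_pos: [523.6, 133.5, 42.8]
tcp_rot: [3.141, -0.0, 1.153]
ft_force: [0.5, -0.8, 2.4]
opening: 0.005
grip_force: 1.1
```

arm_command(deltas=[{"dx": 0,"dy": 0,"dz": -0.0015,"yaw": 0},{"dx": 0,"dy": 0,"dz": 0,"yaw": 0},{"dx": 0,"dy": 0,"dz": 0,"yaw": 0}])

```text
t: 4.55
eef_pos: [523.5, 133.5, 41.2]
tcp_rot: [3.141, -0.0, 1.153]
ft_force: [0.4, 0.3, 3.2]
opening: 0.002
grip_force: 1.5
```

arm_command(deltas=[{"dx": 0,"dy": 0.005,"dz": 0,"yaw": 0},{"dx": 0,"dy": 0.005,"dz": 0,"yaw": 0},{"dx": 0,"dy": 0.005,"dz": 0,"yaw": 0},{"dx": 0,"dy": 0.005,"dz": 0,"yaw": 0},{"dx": 0,"dy": 0.005,"dz": 0,"yaw": 0},{"dx": 0,"dy": 0.005,"dz": 0,"yaw": 0},{"dx": 0,"dy": 0,"dz": 0,"yaw": 0},{"dx": 0,"dy": 0,"dz": 0,"yaw": 0}])

```text
t: 5.35
eef_pos: [523.3, 163.7, 41.0]
tcp_rot: [-3.141, 0.0, 1.153]
ft_force: [0.0, 0.2, -0.7]
opening: 0.006
grip_force: 0.0
```

arm_command(deltas=[{"dx": 0,"dy": 0.005,"dz": 0,"yaw": 0},{"dx": 0,"dy": 0.005,"dz": 0,"yaw": 0},{"dx": 0,"dy": 0.005,"dz": 0,"yaw": 0},{"dx": 0,"dy": 0.005,"dz": 0,"yaw": 0},{"dx": 0.001,"dy": 0.005,"dz": 0,"yaw": 0},{"dx": 0,"dy": 0.005,"dz": 0,"yaw": 0},{"dx": 0,"dy": 0,"dz": 0,"yaw": 0},{"dx": 0,"dy": 0,"dz": 0,"yaw": 0}])

```text
t: 6.15
eef_pos: [524.5, 194.0, 41.2]
tcp_rot: [3.141, -0.001, 1.153]
ft_force: [-0.5, 2.6, 2.8]
opening: 0.007
grip_force: 1.6
```

arm_command(deltas=[{"dx": 0.002,"dy": 0.0045,"dz": 0,"yaw": 0},{"dx": 0.002,"dy": 0.0045,"dz": 0,"yaw": 0},{"dx": 0.002,"dy": 0.0045,"dz": 0,"yaw": 0},{"dx": 0.002,"dy": 0.0045,"dz": 0,"yaw": 0},{"dx": 0.002,"dy": 0.0045,"dz": 0,"yaw": 0},{"dx": 0.002,"dy": 0.0045,"dz": 0,"yaw": 0},{"dx": 0,"dy": 0,"dz": 0,"yaw": 0},{"dx": 0,"dy": 0,"dz": 0,"yaw": 0}])

```text
t: 6.95
eef_pos: [536.3, 220.6, 41.0]
tcp_rot: [-3.141, 0.0, 1.153]
ft_force: [0.2, 0.6, -0.7]
opening: 0.008
grip_force: 0.0
```

arm_command(deltas=[{"dx": 0.002,"dy": 0.0045,"dz": 0,"yaw": 0},{"dx": 0.002,"dy": 0.0045,"dz": 0,"yaw": 0},{"dx": 0.002,"dy": 0.0045,"dz": 0,"yaw": 0},{"dx": 0.002,"dy": 0.0045,"dz": 0,"yaw": 0},{"dx": 0.002,"dy": 0.0045,"dz": 0,"yaw": 0},{"dx": 0.003,"dy": 0.0045,"dz": 0,"yaw": 0},{"dx": 0,"dy": 0,"dz": 0,"yaw": 0},{"dx": 0,"dy": 0,"dz": 0,"yaw": 0}])

```text
t: 7.75
eef_pos: [549.8, 248.1, 41.3]
tcp_rot: [3.141, -0.001, 1.153]
ft_force: [0.7, 2.1, 2.6]
opening: 0.003
grip_force: 1.6
```

arm_command(deltas=[{"dx": 0.0036,"dy": 0.0034,"dz": 0,"yaw": 0},{"dx": 0.0036,"dy": 0.0034,"dz": 0,"yaw": 0},{"dx": 0.0036,"dy": 0.0034,"dz": 0,"yaw": 0},{"dx": 0.0036,"dy": 0.0034,"dz": 0,"yaw": 0},{"dx": 0.0036,"dy": 0.0034,"dz": 0,"yaw": 0},{"dx": 0.0036,"dy": 0.0034,"dz": 0,"yaw": 0},{"dx": 0,"dy": 0,"dz": 0,"yaw": 0},{"dx": 0,"dy": 0,"dz": 0,"yaw": 0}])

```text
t: 8.55
eef_pos: [570.9, 268.0, 41.0]
tcp_rot: [-3.141, 0.0, 1.153]
ft_force: [-0.5, 0.3, 0.2]
opening: 0.006
grip_force: 0.0
```

arm_command(deltas=[{"dx": 0.0036,"dy": 0.0034,"dz": 0,"yaw": 0},{"dx": 0.0036,"dy": 0.0034,"dz": 0,"yaw": 0},{"dx": 0.0036,"dy": 0.0034,"dz": 0,"yaw": 0},{"dx": 0.0036,"dy": 0.0034,"dz": 0,"yaw": 0},{"dx": 0.0036,"dy": 0.0034,"dz": 0,"yaw": 0},{"dx": 0.0036,"dy": 0.0034,"dz": 0,"yaw": 0},{"dx": 0,"dy": 0,"dz": 0,"yaw": 0},{"dx": 0,"dy": 0,"dz": 0,"yaw": 0},{"dx": 0,"dy": 0,"dz": 0,"yaw": 0}])

```text
t: 9.45
eef_pos: [593.1, 288.6, 41.4]
tcp_rot: [3.14, -0.001, 1.153]
ft_force: [1.2, 1.8, 3.2]
opening: 0.004
grip_force: 1.5
```

```bash
python3 - <<'E'
from cell import *
import cv2
s=state();print(s['t'],s['eef_pos'],s['ft_force'])
im=read_camera('side')['color'][120:250,200:360,::-1];cv2.imwrite('pics/side2.png',cv2.resize(im,None,fx=4.5,fy=4.5,interpolation=cv2.INTER_CUBIC))
for i in range(3): read_camera('side');print(state()['ft_force'].round(1) if hasattr(s['ft_force'],'round') else state()['ft_force'])
E
```

```text
9.45 [593.09314355 288.59108696  41.44083245] [1.21373441 1.80719988 3.20664377]
[1.9 2.1 3. ]
[1.7 1.  2.9]
[2.  2.1 3.8]
```

View pics/side2.png

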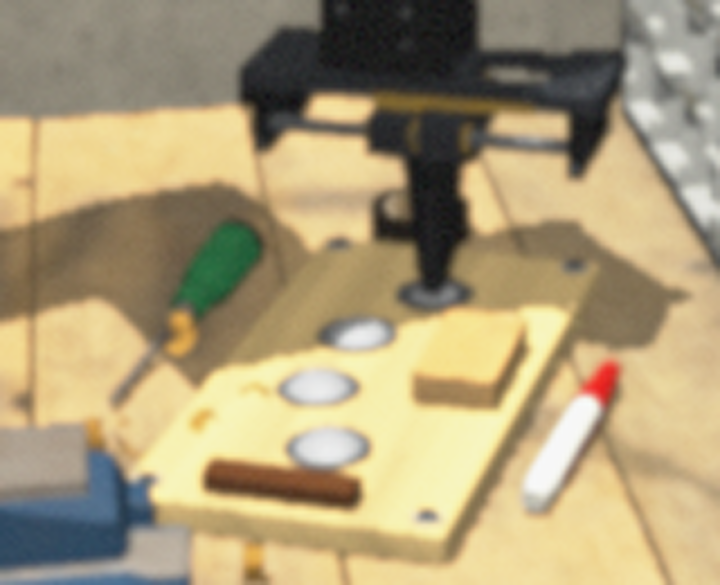

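The fingertips hold lifter 4 down (crop (435,292)) with about 3.2 N. Lifters 1–3, at (327,447), (318,387) and (358,333), are up, and the offcut, screwdriver and marker have not moved.

```bash
python3 -c "
from cell import *
print(job_done())"
```

```text
the job is handed in; nothing more can be done
None
```

I handed the job in at about 10 s of the 38 s: one low sweep pressed each lifter roughly half way in order (2.6–3.2 N), and it ended with the fingertips holding lifter 4 down, the other three up and the loose items in view (offcut, screwdriver, marker, tape) untouched.

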